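# Unlock the medicine box and hold its sealed lid ajar

### The job

Take the green-headed key from its wooden stand, push it fully home into the square socket of the medicine box's lock and turn it clockwise (seen from above) to the stop, so that the flat cam swings clear of the lid; leave the key in the lock. Then take the lid by its steel bar handle, pull it free of its sticky rubber seal without letting it fly open (never more than 7 cm at the front edge), and hold it still, about 4 cm open at the front edge, so that I can slip the week's tablets in while the damp kitchen air stays out. Finish while still holding the lid there, and do not disturb the mug, the tea box or the dropper bottle.

Things in the scene. Friction and masses are not known exactly. Their poses are not given: they have to be found in the camera images.
- med_box: green medicine box, fixed, 140 (x) x 200 (y) x 106 mm high with its lid. Origin: centre of its underside on the worktop; -x is its front (white cross), +x the hinge side, y left seen from the front, z up. Lid: rim 96 mm above the worktop, raised panel 106 mm. A grey lock boss stands out in front near the right corner, axis at x = -90, y = -60 mm, top of the brass core at z = 114 mm
- lock (a joint): turn of the brass lock core, rad: 0 = locked (its flat steel cam, 33 mm long from the axis, points to the box's +x, over the lid's rim); grows clockwise seen from above; clear of the lid from about 1.1, stop at 1.3. Starts between 0 and 0.15, takes about 0.05 Nm to turn and stays where it is left
- lock_mouth (a point): centre of the square socket's mouth on top of the brass core, 114 mm above the worktop, turning with the core: z up, x (along the cam) and y along the socket's sides. Socket 12.4 mm square, 22 mm deep, with a 2.5 mm chamfer. The core is about 28 mm across
- key: loose key, 65 mm long, 60 g, upright in the stand at first. Origin: tip of its shank; z up to the head. Square steel shank 11 mm wide (sides along x and y), 21 mm long, 8 mm wide at the last 4 mm; collar 25 mm across, 4 mm thick, rests on the core when home; neck; green head on top. Any of four quarter-turn positions fits the socket, with about 0.14 rad of play each way before it drives the core
- key_bow (a point): centre of the key's flat green head, 50 mm above the tip, axes as the key's; head 36 (x) x 12 (y) x 30 mm (z), to be gripped across its 12 mm
- key_stand: fixed turned wooden key stand, foot 64 mm across, post 39 mm across and 35.5 mm high with a 17 mm round bore in which the key stands loosely, its collar on the post. Origin: centre of the underside
- lid (a joint): angle of the lid, rad: 0 = shut, grows as the front edge rises. The seal resists with up to about 17 N of upward pull at the handle, most at 3 mm of opening at the front edge, and has let go at 8 mm; from there about 3 N carries the lid, which drops back onto its seal if let go. The front edge stands 140 mm x sin(angle) open: 4 cm is 0.29 rad, 7 cm is 0.52 rad
- lid_hinge (a point): middle of the lid's hinge axis, at the back of the box, fixed on the box with the box's axes: the axis runs along the box's y, 70 mm behind the box's origin and 92 mm up
- lid_handle (a point): centre of the lid's steel bar handle: round bar 12 mm across, 96 mm long along the box's y, on two 9 mm posts 36 mm either side (63 mm free between). Its axis is 34 mm above the lid's panel, 140 mm above the worktop when shut, 105 mm in front of and 48 mm above the hinge axis; moves with the lid
- mug: orange mug, loose, 88 mm high, 81 mm across; bystander. Origin: centre of its underside
- tea_box: pale green tea carton, loose, 65 x 122 x 125 mm; bystander. Origin: centre of its underside
- dropper: small brown dropper bottle with a black top, loose, 33 mm across, 102 mm high; bystander. Origin: centre of its underside
There are look-alikes about, which are no part of the job. Of the things that look like the key, the smaller one is meant.

How it is judged:
On the way, in this order (a step that is already met when the one before it is completed fails the run):
1. the key is fully home in the lock, the lid still locked and shut (horizontal distance between key and lock_mouth below 0.005 m and z of key in the frame of lock_mouth below -0.017 m and value of joint lock below 1 rad and value of joint lid below 0.02 rad), for 0.2 s.
2. the key, home in the lock, has turned it to the stop, the lid still shut (horizontal distance between key and lock_mouth below 0.005 m and z of key in the frame of lock_mouth below -0.017 m and value of joint lock above 1.15 rad and value of joint lid below 0.02 rad), for 0.2 s.
3. the seal has let go with the lid in the fingers (value of joint lid above 0.08 rad and contact force between the fingers and lid above 0.5 N), for 0.1 s.
At the end, for the whole second after the job is handed in: the fingers hold the lid still (under 0.05 rad/s) at 0.18 to 0.40 rad, which is 2.5 to 5.5 cm open at the front edge, the key not propping it; the lock is turned past 1.15 rad and the released key still stands in it, at least 15 mm deep (value of joint lid between 0.18 and 0.4 rad and velocity of joint lid between -0.05 and 0.05 rad/s and contact force between the fingers and lid above 0.5 N and contact force between key and lid below 0.2 N and contact force between the fingers and key below 0.2 N and value of joint lock above 1.15 rad and horizontal distance between key and lock_mouth below 0.005 m and z of key in the frame of lock_mouth below -0.015 m); the arm keeps its last pose, push and grip.
It fails at once if the lid flies open past 7 cm at its front edge (value of joint lid above 0.53 rad).
It fails at once if the mug is moved over 2 cm or tipped (distance of mug from where it was at the start of the episode above 0.02 m or angle between mug's own z axis and vertical above 0.3 rad).
It fails at once if the tea box is moved over 2 cm or tipped (distance of tea_box from where it was at the start of the episode above 0.02 m or angle between tea_box's own z axis and vertical above 0.3 rad).
It fails at once if the dropper bottle is moved over 2 cm or tipped (distance of dropper from where it was at the start of the episode above 0.02 m or angle between dropper's own z axis and vertical above 0.3 rad).
It also fails if it takes over 64 s, if anything falls off the work surface, if the arm or the gripper's body presses on something with over 40 N, if the wrist force passes 120 N, or if a joint passes its speed limit or range.

### The arm

A 6-joint arm with a two-finger parallel gripper is mounted at the origin on a cart in front of the work surface, level with it; the furniture and walls round the work are solid. World frame = base frame: x ahead of the robot, y to its left, z up, the work surface at z = 0. Lengths are in m, angles in rad, forces in N, time in s.
With the tool pointing down it reaches from about 0.275 to 0.725 m from the base axis. Payload 15.9 kg.
Tool frame: the origin (TCP) lies at the very end of the fingers, on their centre line; the grasp point (between the pads) lies 19 mm behind it; z points along the fingers, y is the line along which they close (so a half turn about z gives the same grasp; the last joint's range is limited). The gripper opens to 85 mm and grips with 20 to 120 N. Pads are 22 mm wide; open, the fingers measure 114 mm over their backs; the gripper's body (76 mm by 85 mm) begins 54 mm behind the grasp point. The pads swing forward as they close: fully open they stand 13 mm farther back than shut.
Start: joints at [-1.171, 0.213, -0.034, 1.323, 0, 1.571], TCP at [0.195, -0.461, 0.206] pointing down, gripper open.
Joint ranges: [-2.98, 2.98], [-0.74, 1.72], [-1.14, 1.35], [-2.1, 2.04], [-1.57, 1.44], [-3.14, 3.14]. Speed limits (rad/s): [1.89, 1.89, 2.39, 2.57, 3.14, 3.14].

### API

Orientations are given as a 3x3 rotation matrix whose columns are the frame's x, y, z axes.
In Python, from workcell import sensors, optics, env, models gives the robot as it stands.
- The arm moves only by the shell command python3 -m pendant 'ROWS'. ROWS is a JSON object whose one key "steps" holds a list of rows, each a list of 7 numbers: the shift along the tool's x, y, z in cm, then the turn, a rotation vector about the tool's x, y, z in rad, then the opening, from 0 (shut) to 1 (fully open). In form: {"steps": [[x, y, z, ax, ay, az, gripper], ...]}. A call has exactly 10 rows; each row is the pose to reach, as a shift and turn from the pose commanded when the call began, along the tool's axes at that moment; what a row does not reach only later rows make up. A row lasts 1/8 s, in which the tool goes at most 62.5 mm and 10.7 degrees, less where a joint would pass 70% of its speed; a pose out of reach is approached as far as the arm can. A call with a gripper value outside its range is refused whole. The fingers move at their own pace and stop on an object; the grip force is fixed at half the most. Time passes only in rows, so rows that repeat a pose let the fingers close, or fill a call up. It gives the time, the measured TCP pose, the force, the opening and the grip force at its end, in the units of the state.
- sensors.observe(): the state, without advancing time (a new reading comes with each control period).
- optics.camera(name): name is "scene" or "top"; returns the picture (420x560x3 uint8, red, green, blue); there is no depth.
- optics.calibration(name): a dict with "camera_matrix" (3x3 intrinsics, pixels), "eye" and "rotation" of the camera in the world. Camera axes: x right, y down, z forward; pixel columns grow to the right and rows downward; lengths in m; the calibration is good to about 2 mm. A picture is of the moment at which its call begins. calibration takes no time and is no camera call.
- env.finish_job(): hands the job in; it is judged then, once.
Trained networks look in the newest picture that a camera, given by its name, has taken for a name from the list of things; names that differ only in an ending like _2 or _b are one class to them, and where a whole thing is asked for, a point or a joint stands for the part that bears it (a point fixed in the world has none). Each returns a list of dicts, best first, with "score" (0 to 1); they miss things now and then, are a little off and sometimes report something else, mostly with a low value. They report only what shows in the picture. A call takes as long as a camera call. They do not tell look-alikes from the thing itself.
- models.look_for(camera, thing): "location" ([column, row] in pixels, amid what is visible of it).
The state is a dict: "t": time; "q": joint angles; "dq": joint speeds; "tau": joint torques, N m; "tcp_pos": TCP position; "tool_rot": TCP orientation; "ft_force": force on the tool from outside, world axes, zero at the start; "ft_torque": the same for the moment, N m; "opening": finger opening in m; "grip_force": force on a finger pad.
Only numpy, scipy, OpenCV 4.12 (cv2) and the standard library are available. Lean on these libraries where they do the work, as an engineer would, in place of code of your own. Each camera call takes 0.05 s, during which the arm holds its last target. There are 200 camera calls.

## Working session

There is one attempt and no reset: what is moved stays moved. The work goes in short steps, Python scripts to look and compute and a shell command to move; the robot and the scene stay as the last step left them, time stands still between calls to the robot, and variables do not carry over. Pictures are saved under pics/ and viewed, at most 10 in all, crops included, and the job is handed in when it is done.

```bash
ls; mkdir -p pics
python3 - <<'E'
from workcell import sensors, optics, models
import cv2,numpy as np
for c in ("scene","top"):
    im=optics.camera(c); cv2.imwrite(f"pics/{c}0.png",im[:,:,::-1])
    k=optics.calibration(c); print(c,{a:np.round(b,4).tolist() for a,b in k.items()})
    for n in ("key","key_bow","key_stand","med_box","lock_mouth","lid_handle","mug","tea_box","dropper"):
        print(n,[(np.round(d["location"]).tolist(),round(d["score"],2)) for d in models.look_for(c,n)][:4])
print(sensors.observe())
E
```

```text
pics
scene {'camera_matrix': [[421.2111, 0.0, 277.1618], [0.0, 421.2111, 212.3574], [0.0, 0.0, 1.0]], 'eye': [-0.3019, -0.3858, 0.7525], 'rotation': [[0.5152, -0.4768, 0.7122], [-0.857, -0.2935, 0.4235], [0.0071, -0.8286, -0.5598]]}
key [([356.0, 277.0], 0.63)]
key_bow [([402.0, 276.0], 0.76), ([359.0, 280.0], 0.73)]
key_stand [([358.0, 294.0], 0.9)]
med_box []
lock_mouth []
lid_handle []
mug [([285.0, 212.0], 0.71)]
tea_box []
dropper [([353.0, 240.0], 0.76)]
top {'camera_matrix': [[491.9386, 0.0, 275.5119], [0.0, 491.9386, 208.2291], [0.0, 0.0, 1.0]], 'eye': [0.3766, 0.0899, 1.3615], 'rotation': [[0.0033, -0.9919, 0.1267], [-1.0, -0.004, -0.0051], [0.0056, -0.1267, -0.9919]]}
key [([404.0, 217.0], 0.69), ([143.0, 167.0], 0.63), ([162.0, 236.0], 0.24)]
key_bow [([403.0, 220.0], 0.63), ([371.0, 243.0], 0.56)]
key_stand [([364.0, 246.0], 0.75)]
med_box [([163.0, 234.0], 0.58)]
lock_mouth [([203.0, 234.0], 0.71), ([364.0, 243.0], 0.58)]
lid_handle [([159.0, 234.0], 0.61)]
mug [([259.0, 188.0], 0.89), ([333.0, 188.0], 0.65)]
tea_box [([141.0, 167.0], 0.6)]
dropper [([336.0, 189.0], 0.61)]
{'t': 1.0, 'q': array([-1.17101164e+00,  2.12873743e-01, -3.43600096e-02,  1.32350417e+00,
       -4.97650143e-06,  1.57081958e+00]), 'dq': array([ 6.67462003e-04,  1.89858074e-03, -9.70116857e-04, -4.68592286e-04,
       -6.34061047e-04, -7.13742415e-05]), 'tau': array([ 9.87969797e-04, -6.85976601e+01,  4.87332237e+01,  1.27061718e-03,
        3.31861838e-04, -6.84105487e-06]), 'tcp_pos': array([ 0.19461031, -0.4605775 ,  0.20593485]), 'tool_rot': array([[ 9.21153872e-01,  3.89198591e-01,  1.81472875e-05],
       [ 3.89198591e-01, -9.21153871e-01, -5.57339822e-05],
       [-4.97514326e-06,  5.84024722e-05, -9.99999998e-01]]), 'ft_force': array([-0.02834814, -0.11898864, -0.44925166]), 'ft_torque': array([-0.01191674,  0.01180146,  0.01785859]), 'grip_force': 0.0, 'opening': 0.08544296357843013}
```

View pics/scene0.png

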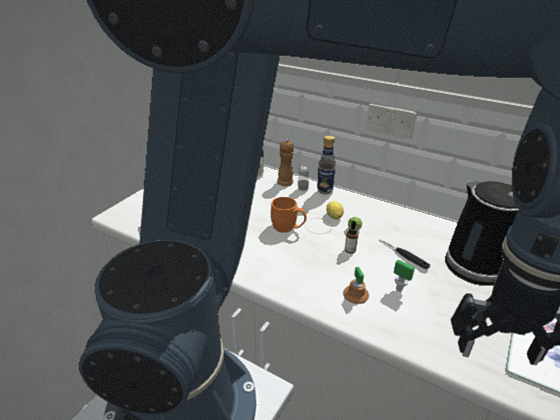

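View pics/top0.png

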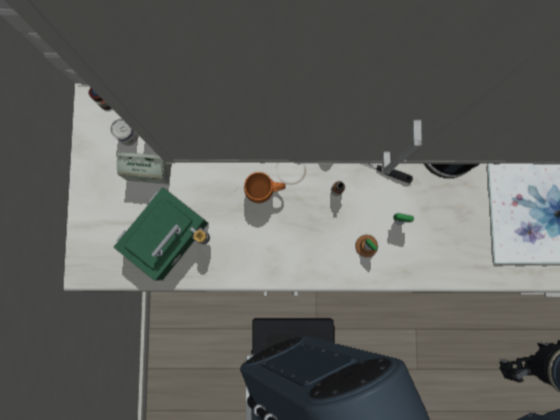

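The scene view shows the orange mug (285,213), the dropper (352,238), a key in a wooden stand (358,285) and another green-headed one at (402,275). The top view shows the box at (163,234), its lock boss at (200,235), the stand at (367,246), the look-alike at (403,218) and the tea box at (141,167).

There are two key candidates, at scene (358,285) / top (369,243) and scene (402,275) / top (403,218). The first stands in the wooden stand and looks smaller, so it fits. I'll confirm that in one crop.

```bash
cat > h.py <<'E'
import cv2,numpy as np
from workcell import sensors, optics, models
def proj(c,P):
    k=optics.calibration(c);R=np.array(k["rotation"]);p=(np.atleast_2d(P)-k["eye"])@R
    p=p@np.array(k["camera_matrix"]).T; return p[:,:2]/p[:,2:]
def atz(c,uv,z):
    k=optics.calibration(c);d=np.array(k["rotation"])@np.linalg.inv(k["camera_matrix"])@np.array([*uv,1.])
    e=np.array(k["eye"]); return e+d*(z-e[2])/d[2]
E
python3 - <<'E'
from h import *
s=cv2.imread("pics/scene0.png");t=cv2.imread("pics/top0.png")
a=cv2.resize(s[245:315,330:430],None,fx=4,fy=4,interpolation=cv2.INTER_CUBIC)
b=cv2.resize(t[195:265,340:430],None,fx=4,fy=4,interpolation=cv2.INTER_CUBIC)
c=cv2.resize(t[180:290,105:225],None,fx=4,fy=4,interpolation=cv2.INTER_CUBIC)
a=cv2.resize(np.vstack([np.pad(a,((0,0),(0,0),(0,0))),np.pad(b,((0,0),(0,40),(0,0)))]),(320,448))
o=np.zeros((448,800,3),np.uint8);o[:,:320]=a;o[:440,320:]=c;cv2.imwrite("pics/crop1.png",o)
E
```

```text
(no output)
```

View pics/crop1.png

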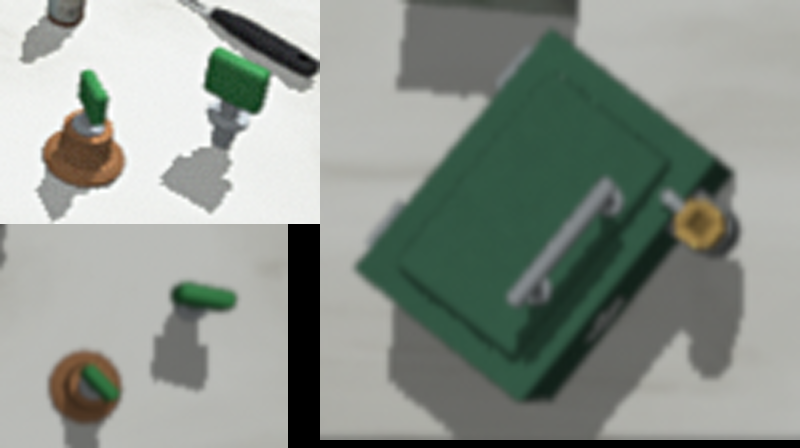

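The crop confirms it. The smaller green head is the one in the wooden stand, and the look-alike is larger and stands alone to the right. The box's front faces lower right in the top view, with the brass core at about crop (700,222) and its cam over the rim. Next I'll fit poses to the silhouettes.

```bash
cat >> h.py <<'E'
from scipy.optimize import minimize
S=8
def cuboid(lx,ly,z0,z1): return np.array([[a*lx/2,b*ly/2,z] for a in(-1,1) for b in(-1,1) for z in(z0,z1)])
def place(V,p):
    c,s=np.cos(p[2]),np.sin(p[2]); return V@np.array([[c,s,0],[-s,c,0],[0,0,1]])+[p[0],p[1],0]
def green(im,roi):
    x0,y0,x1,y1=roi; h=cv2.cvtColor(cv2.resize(im[y0:y1,x0:x1],None,fx=S,fy=S,interpolation=cv2.INTER_CUBIC),cv2.COLOR_BGR2HSV)
    return h
def hullmask(c,V,roi):
    x0,y0,x1,y1=roi; m=np.zeros(((y1-y0)*S,(x1-x0)*S),np.uint8)
    q=((proj(c,V)-[x0,y0]+.5)*S-.5); cv2.fillConvexPoly(m,cv2.convexHull(np.round(q*16).astype(np.int32)),1,shift=4); return m>0
def fit(V,views,p0,step):
    def cost(p):
        r=0
        for c,m,roi in views:
            h=hullmask(c,place(V,p),roi); r+=1-(h&m).sum()/(h|m).sum()
        return r
    sx=np.array([p0]+[np.array(p0)+np.eye(3)[i]*step[i] for i in range(3)])
    o=minimize(cost,p0,method="Nelder-Mead",options=dict(initial_simplex=sx,xatol=1e-4,fatol=1e-5,maxiter=300)); return o.x,o.fun
E
python3 - <<'E'
from h import *
s=cv2.imread("pics/scene0.png");t=cv2.imread("pics/top0.png")
# key head
rs=(346,260,372,290);rt=(355,234,385,258)
ms=cv2.inRange(green(s,rs),(50,110,30),(85,255,255))>0; mt=cv2.inRange(green(t,rt),(50,110,30),(85,255,255))>0
print(ms.sum()/64,mt.sum()/64)
V=cuboid(.036,.012,.0495,.0795)
p0=atz("top",(371,244),.0795)[:2]
for v in ([("top",mt,rt)],[("scene",ms,rs)],[("top",mt,rt),("scene",ms,rs)]):
  print("key",min((fit(V,v,[*p0,y],[.004,.004,.3]) for y in(0,.8,1.6,2.4)),key=lambda r:r[1]))
# stand
rw=(350,230,385,262);h=green(t,rw);mw=(cv2.inRange(h,(3,90,40),(17,255,255))|cv2.inRange(h,(50,110,30),(85,255,255)))
n=max(cv2.findContours(mw,0,1)[0],key=cv2.contourArea);(u,v_),r=cv2.minEnclosingCircle(n);print("stand",atz("top",(u/S+350,v_/S+230),.005),r/S)
# box
rb=(105,180,225,290);h=green(t,rb);mb=cv2.inRange(h,(65,80,20),(95,255,255))>0
n=max(cv2.findContours(mb.astype(np.uint8),0,1)[0],key=cv2.contourArea);f=np.zeros(mb.shape,np.uint8);cv2.fillPoly(f,[cv2.convexHull(n)],1)
pb=atz("top",(161,234),.09)[:2]
bx=min((fit(cuboid(.14,.2,.0,.096),[("top",f>0,rb)],[*pb,y],[.01,.01,.2]) for y in(.6,.8,2.2)),key=lambda r:r[1]);print("box",bx)
# brass
mc=cv2.inRange(h,(15,90,80),(30,255,255));ys,xs=np.nonzero(mc);uv=(xs.mean()/S+105-.44,ys.mean()/S+180-.44)
print("brass",uv,len(xs)/64,atz("top",uv,.114))
for y in(bx[0][2],bx[0][2]+np.pi): print("lock from box",place(np.array([[-.09,-.06,.114]]),[*bx[0][:2],y]),"handle",place(np.array([[-.035,0,.14]]),[*bx[0][:2],y]),y)
for n in("mug","dropper","tea_box"): 
  d=models.look_for("top",n); print(n,atz("top",d[0]["location"],.06) if d else 0)
E
```

```text
85.265625 51.578125
key (array([ 0.44801635, -0.1662762 ,  0.97941912]), np.float64(0.45749054431836866))
key (array([ 0.44936591, -0.16829139,  3.60944229]), np.float64(0.3450200169841078))
key (array([ 0.44713219, -0.16893128,  0.46647772]), np.float64(0.8222875368023167))
stand [ 0.44606761 -0.16863237  0.005     ] 10.795087814331055
box (array([0.47347666, 0.38388073, 0.92580708]), np.float64(0.06364192441690386))
brass (np.float64(199.42909357114337), np.float64(235.74356515373353)) 117.390625 [0.46488923 0.2761888  0.114     ]
lock from box [[0.46731594 0.27588978 0.114     ]] handle [[0.45243501 0.35591201 0.14      ]] 0.9258070829181129
lock from box [[0.47963737 0.49187168 0.114     ]] handle [[0.4945183  0.41184945 0.14      ]] 4.067399736507906
mug [0.59822486 0.12736659 0.06      ]
dropper [ 0.59502698 -0.07835969  0.06      ]
tea_box [0.65251848 0.44534962 0.06      ]
```

Run:
```python
from h import *
s=cv2.imread("pics/scene0.png");t=cv2.imread("pics/top0.png")
rs=(346,260,372,290);rt=(355,232,385,258)
def gm(im,r):
    x0,y0,x1,y1=r; a=cv2.resize(im[y0:y1,x0:x1],None,fx=S,fy=S,interpolation=cv2.INTER_CUBIC).astype(int); e=a[...,1]-a[...,2]; return e>25
ms,mt=gm(s,rs),gm(t,rt)
print(ms.sum()/64,mt.sum()/64)
for c,m in(("s",ms),("t",mt)):
    n=max(cv2.findContours(m.astype(np.uint8),0,1)[0],key=cv2.contourArea);r=cv2.minAreaRect(n);print(c,np.array(r[0])/S+(rs if c=="s" else rt)[:2],np.array(r[1])/S,r[2])
V=cuboid(.036,.012,.0495,.0795)
o=[]
for v in ([("top",mt,rt)],[("scene",ms,rs)],[("top",mt,rt),("scene",ms,rs)]):
  b=min((fit(V,v,[.447,-.169,y],[.004,.004,.3]) for y in(0,.4,.8,1.6,2.4)),key=lambda r:r[1]);print("key",b);o.append(b[0])
T=[]
for c,im,r,m in(("scene",s,rs,ms),("top",t,rt,mt)):
    x0,y0,x1,y1=r;a=cv2.resize(im[y0:y1,x0:x1],None,fx=S,fy=S,interpolation=cv2.INTER_CUBIC)
    for q,col in((o[0],(255,0,0)),(o[2],(0,0,255))):
        k=cv2.findContours(hullmask(c,place(V,q),r).astype(np.uint8),0,1)[0];cv2.drawContours(a,k,-1,col,1)
    k=cv2.findContours(m.astype(np.uint8),0,1)[0];cv2.drawContours(a,k,-1,(0,255,255),1)
    T.append(cv2.copyMakeBorder(a,0,240-a.shape[0],0,0,0))
cv2.imwrite("pics/fit.png",cv2.resize(np.hstack(T),None,fx=1.5,fy=1.5))
```

```text
104.734375 55.71875
s [359.44126511 275.25321579] [17.8835907   8.61193085] 67.0678939819336
t [371.4355526 244.8063221] [13.25646973  4.65642595] 45.93919372558594
key (array([ 0.4476751 , -0.16853253,  0.97527254]), np.float64(0.4138441302203223))
key (array([ 0.449173  , -0.16838527,  0.53182991]), np.float64(0.25551408211740756))
key (array([ 0.44877561, -0.1684495 ,  0.53929128]), np.float64(0.6864844189651803))
```

View pics/fit.png

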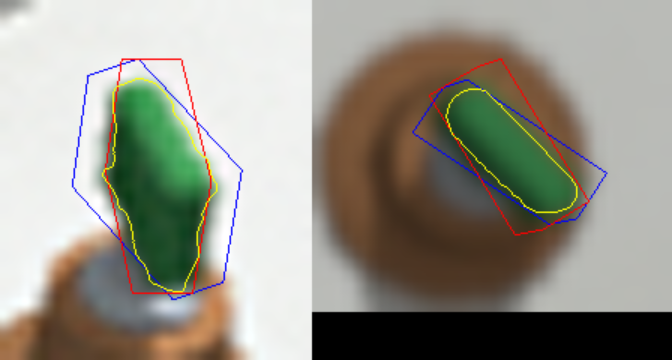

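The fit overlay shows the head has rounded corners, which explains the low overlap. The top view at about (371,245) gives a yaw near 0.77. I'll refit with a rounded head and work out the moves.

```bash
cat >> h.py <<'E'
from scipy.spatial.transform import Rotation as Ro
def down(yaw_y):  # tool pointing down, closing axis at yaw_y
    y=np.array([np.cos(yaw_y),np.sin(yaw_y),0]);z=np.array([0,0,-1.]);return np.c_[np.cross(y,z),y,z]
def togo(pos,R,P=None,Rc=None):
    o=sensors.observe();P=o["tcp_pos"] if P is None else P;Rc=o["tool_rot"] if Rc is None else Rc
    print("shift cm",np.round(Rc.T@(np.array(pos)-P)*100,2),"rotvec",np.round(Ro.from_matrix(Rc.T@R).as_rotvec(),3))
E
python3 - <<'E'
from h import *
s=cv2.imread("pics/scene0.png");t=cv2.imread("pics/top0.png")
rs=(340,255,376,295);rt=(355,232,385,258)
def gm(im,r):
    x0,y0,x1,y1=r; a=cv2.resize(im[y0:y1,x0:x1],None,fx=S,fy=S,interpolation=cv2.INTER_CUBIC).astype(int); return a[...,1]-a[...,2]>22
ms,mt=gm(s,rs),gm(t,rt)
for r in(.008,.011):
  V=np.array([[a*(.018-r)+r*np.cos(f)*(1 if y else 1),y,.0645+b*(.015-r)+r*np.sin(f)] for a in(-1,1) for b in(-1,1) for f in np.arange(0,6.3,.4) for y in(-.005,.005)])
  for v in ([("top",mt,rt)],[("scene",ms,rs)],[("top",mt,rt),("scene",ms,rs)]):
    print(r,min((fit(V,v,[.447,-.169,y],[.004,.004,.3]) for y in(.4,.8,1.2)),key=lambda r:r[1]))
print(atz("top",(371.2,244.6),.0755))
togo([.447,-.1685,.13],down(.8+np.pi/2))
togo([.447,-.1685,.13],down(.8-np.pi/2+1.8))
E
```

```text
0.008 (array([ 0.44797452, -0.16835891,  0.89204499]), np.float64(0.26977648202137994))
0.008 (array([ 0.44688311, -0.16910895,  0.60180716]), np.float64(0.1480046493607129))Traceback (most recent call last):
  File "<stdin>", line 10, in <module>
  File "<stdin>", line 10, in <genexpr>
  File "h.py", line 27, in fit
    o=minimize(cost,p0,method="Nelder-Mead",options=dict(initial_simplex=sx,xatol=1e-4,fatol=1e-5,maxiter=300)); return o.x,o.fun
    res = _minimize_neldermead(fun, x0, args, callback, bounds=bounds,
                               **options)
    fxr = func(xr)
    fx = function(np.copy(x), *(wrapper_args + args))
  File "h.py", line 24, in cost
    h=hullmask(c,place(V,p),roi); r+=1-(h&m).sum()/(h|m).sum()
  File "h.py", line 19, in hullmask
    q=((proj(c,V)-[x0,y0]+.5)*S-.5); cv2.fillConvexPoly(m,cv2.convexHull(np.round(q*16).astype(np.int32)),1,shift=4); return m>0
        ~~~~^^^^^
  File "h.py", line 4, in proj
    k=optics.calibration(c);R=np.array(k["rotation"]);p=(np.atleast_2d(P)-k["eye"])@R
ValueError: time passes only in moves, steps and waits
```

```bash
python3 - <<'E'
s=open("h.py").read()
s=s.replace("def proj","from functools import lru_cache\ncal=lru_cache(None)(optics.calibration)\ndef proj",1).replace('k=optics.calibration(c)','k=cal(c)')
open("h.py","w").write(s)
E
python3 - <<'E'
from h import *
print(sensors.observe()["t"])
togo([.4475,-.1687,.15],down(.76+np.pi/2))
togo([.4475,-.1687,.15],down(.76+np.pi/2+1.8))
E
```

```text
1.15
shift cm [ 34.65 -17.04   5.59] rotvec [0.    0.    2.781]
shift cm [ 34.65 -17.04   5.59] rotvec [0.    0.    0.981]
```

```bash
python3 -m pendant '{"steps":[[3.5,-1.7,0,0,0,-0.18,1],[7,-3.4,0,0,0,-0.36,1],[10.5,-5.1,0,0,0,-0.54,1],[14,-6.8,0,0,0,-0.72,1],[17.5,-8.5,0,0,0,-0.9,1],[21,-10.2,0,0,0,-1.08,1],[24.5,-11.9,0,0,0,-1.26,1],[28,-13.6,0,0,0,-1.44,1],[31.5,-15.3,0,0,0,-1.62,1],[34.6,-17,0,0,0,-1.8,1]]}'
python3 - <<'E'
from h import *
print(sensors.observe()["q"])
togo([.4475,-.1687,.10],down(.76+np.pi/2))
E
```

```text
t: 2.4
tcp_pos: [0.448, -0.1682, 0.206]
tool_rot: [[-0.593, 0.805, 0.0], [0.805, 0.593, -0.0], [-0.0, 0.0, -1.0]]
ft_force: [0.3, -0.8, 0.7]
opening: 0.0852
grip_force: 0.0
[-3.59083625e-01  1.68413255e-01 -8.90780460e-02  1.31308365e+00
 -2.47686914e-05  5.76464302e-01]
shift cm [-1.00e-02 -7.00e-02  1.06e+01] rotvec [-0.     0.    -1.696]
```

```bash
python3 -m pendant '{"steps":[[0,0,1,0,0,-0.18,0.6],[0,0,2,0,0,-0.36,0.6],[0,0,3,0,0,-0.54,0.6],[0,0,4,0,0,-0.72,0.6],[0,0,5,0,0,-0.9,0.6],[0,0,6,0,0,-1.08,0.6],[0,0,7,0,0,-1.26,0.6],[0,0,8,0,0,-1.44,0.6],[0,0,8.6,0,0,-1.62,0.6],[0,0,8.6,0,0,-1.7,0.6]]}'
python3 - <<'E'
from h import *
print(sensors.observe()["q"])
togo([.4475,-.1687,.047],down(.76+np.pi/2))
s=optics.camera("scene")[:,:,::-1];cv2.imwrite("pics/s2.png",s)
cv2.imwrite("pics/s2c.png",cv2.resize(s[150:330,260:460],None,fx=3,fy=3,interpolation=cv2.INTER_CUBIC))
E
```

```text
t: 3.65
tcp_pos: [0.4468, -0.1692, 0.1194]
tool_rot: [[-0.723, -0.691, -0.001], [-0.691, 0.723, 0.0], [0.0, 0.001, -1.0]]
ft_force: [-0.3, -0.1, 0.6]
opening: 0.0511
grip_force: 0.0
[-3.61903725e-01  2.02836113e-01 -2.68534338e-01  1.10026056e+00
 -1.75551713e-05 -1.12430357e+00]
shift cm [-0.08 -0.02  7.24] rotvec [ 0.001 -0.     0.002]
```

View pics/s2c.png

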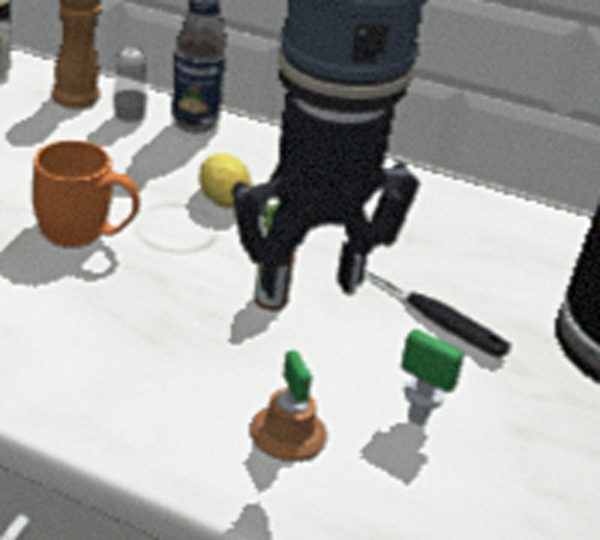

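The gripper is above the key at crop (298,375) with its fingers clear on both sides. Descending and gripping.

```bash
python3 -m pendant '{"steps":[[0,0,1.5,0,0,0,0.6],[0,0,3,0,0,0,0.6],[0,0,4.5,0,0,0,0.6],[0,0,6,0,0,0,0.6],[-0.1,0,7.2,0,0,0,0.6],[-0.1,0,7.2,0,0,0,0.6],[-0.1,0,7.2,0,0,0,0.2],[-0.1,0,7.2,0,0,0,0],[-0.1,0,7.2,0,0,0,0],[-0.1,0,7.2,0,0,0,0]]}'
```

```text
t: 4.95
tcp_pos: [0.4482, -0.1687, 0.0485]
tool_rot: [[-0.726, -0.688, 0.001], [-0.688, 0.726, -0.0], [-0.001, -0.001, -1.0]]
ft_force: [-1.6, 0.9, 4.5]
opening: 0.0094
grip_force: 58.7
```

```bash
python3 -m pendant '{"steps":[[0,0,-1,0,0,0,0],[0,0,-2.5,0,0,0,0],[0,0,-4.5,0,0,0,0],[0,0,-6.5,0,0,0,0],[0,0,-8.5,0,0,0,0],[0,0,-10.5,0,0,0,0],[0,0,-12.5,0,0,0,0],[0,0,-14.5,0,0,0,0],[0,0,-15.5,0,0,0,0],[0,0,-15.5,0,0,0,0]]}'
python3 - <<'E'
from h import *
s=optics.camera("scene")[:,:,::-1];t=optics.camera("top")[:,:,::-1];cv2.imwrite("pics/s3.png",s)
P=sensors.observe()["tcp_pos"];u,v=proj("scene",P)[0].astype(int);print(u,v)
a=cv2.resize(s[v-35:v+40,u-45:u+45],(540,450),interpolation=cv2.INTER_CUBIC)
cv2.imwrite("pics/s3c.png",a)
togo([.465,.276,.21],down(.86+np.pi/2))
E
```

```text
t: 6.2
tcp_pos: [0.4482, -0.1687, 0.2036]
tool_rot: [[-0.726, -0.688, 0.001], [-0.688, 0.726, -0.0], [-0.001, -0.001, -1.0]]
ft_force: [0.4, 0.5, -0.8]
opening: 0.0095
grip_force: 58.8
365 227
shift cm [-31.83  31.08  -0.74] rotvec [ 0.001 -0.    -0.102]
```

View pics/s3c.png

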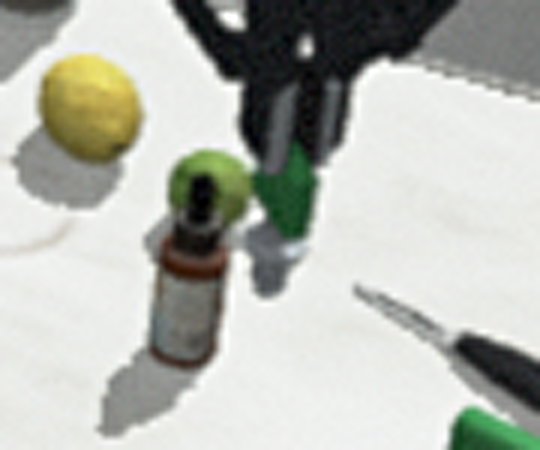

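Run:
```python
from h import *
o=sensors.observe();P=o["tcp_pos"]
for d in(-.034,-.03,-.019,-.0,.019,.031): print(d,np.round(proj("scene",P+[0,0,d])[0]-[320,192],1)*6, proj("top",P+[0,0,d])[0])
s=cv2.imread("pics/s3.png")
x0,y0=335,195
a=cv2.resize(s[y0:y0+60,x0:x0+60],(600,600),interpolation=cv2.INTER_LANCZOS4)
R=o["tool_rot"];p=lambda q:tuple(np.round((proj("scene",P+R@np.array(q))[0]-[x0,y0]+.5)*10).astype(int).tolist())
# head outline on the plane y=0 (tool frame; TCP->head centre -16mm), tip at +34
for c in(-.016,):
  for y in(-.006,.006):
    cv2.polylines(a,[np.array([p((sx*.018,y,c+sz*.015)) for sx,sz in((-1,-1),(1,-1),(1,1),(-1,1))])],True,(0,0,255),1)
  cv2.circle(a,p((0,0,.034)),4,(255,0,255),1)
cv2.circle(a,p((0,0,0)),4,(0,255,255),-1)
for y in(-.005,.005): cv2.line(a,p((-.011,y,0)),p((.011,y,0)),(255,255,0),1)
cv2.imwrite("pics/s3d.png",a)
```

```text
-0.034 [262.2 288.6] [379.35132895 241.92723132]
-0.03 [263.4 280.2] [379.70681954 241.83005291]
-0.019 [267.  256.8] [380.69675775 241.5594392 ]
-0.0 [273.6 216. ] [382.4505162  241.08002435]
0.019 [280.2 174. ] [384.26220381 240.58477374]
0.031 [284.4 146.4] [385.43758563 240.26346638]
```

View pics/s3d.png

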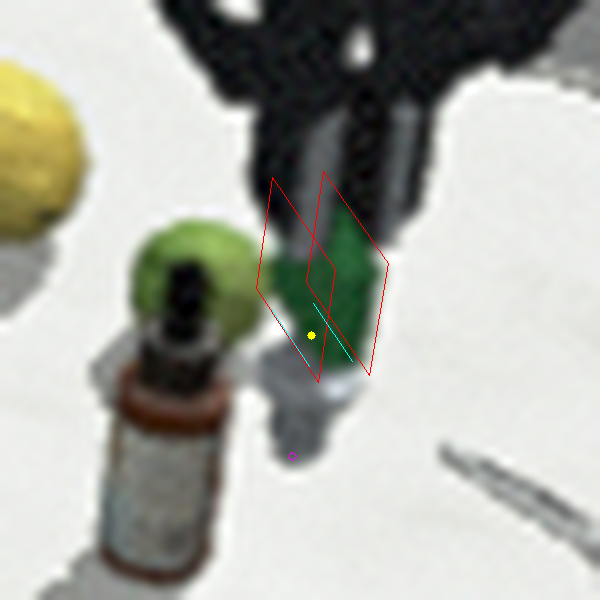

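Run:
```python
from h import *
P=np.array([.4468,-.1692,.1194]);R=np.array([[-0.723,-0.691,-0.001],[-0.691,0.723,0],[0,0.001,-1]])
for z in(0,-.01,-.02,-.03):
  for y in(-.03,.03): print(z,y,np.round((proj("scene",P+R@np.array([.0,y,z]))[0]-[260,150])*3))
o=sensors.observe();P=o["tcp_pos"];R=o["tool_rot"]
t=optics.camera("top")[:,:,::-1];u,v=proj("top",P)[0].astype(int)
a=cv2.resize(t[v-40:v+40,u-50:u+50],(800,600)[:2],interpolation=cv2.INTER_CUBIC);g=t[v-40:v+40,u-50:u+50].astype(int);ys,xs=np.nonzero(g[...,1]-g[...,2]>25);print("green in top",len(xs),xs+u-50,ys+v-40)
```

```text
0 -0.03 [340. 316.]
0 0.03 [267. 327.]
-0.01 -0.03 [342. 306.]
-0.01 0.03 [269. 317.]
-0.02 -0.03 [344. 296.]
-0.02 0.03 [270. 306.]
-0.03 -0.03 [345. 286.]
-0.03 0.03 [271. 296.]
green in top 9 [379 380 381 378 379 380 381 379 380] [236 236 236 237 237 237 237 238 238]
```

The overlay shows the shank tip at (293,458), where it was predicted. The fingertips, at about (310,255), only catch the top of the head. I'll set the key back in the stand and take it about 13 mm lower.

```bash
python3 -m pendant '{"steps":[[0,0,2.5,0,0,0,0],[0,0,5,0,0,0,0],[0,0,7.5,0,0,0,0],[0,0,10,0,0,0,0],[0,0,12.5,0,0,0,0],[0,0,14.5,0,0,0,0],[0,0,15.4,0,0,0,0],[0,0,15.5,0,0,0,0],[0,0,15.5,0,0,0,0.4],[0,0,15.5,0,0,0,0.4]]}' && python3 -m pendant '{"steps":[[0,0,0.3,0,0,0,0.4],[0,0,0.6,0,0,0,0.4],[0,0,0.9,0,0,0,0.4],[0,0,1.2,0,0,0,0.4],[0,0,1.3,0,0,0,0.4],[0,0,1.3,0,0,0,0],[0,0,1.3,0,0,0,0],[0,0,1.3,0,0,0,0],[0,0,1.3,0,0,0,0],[0,0,1.3,0,0,0,0]]}'
```

```text
t: 7.6
tcp_pos: [0.4478, -0.1686, 0.0479]
tool_rot: [[-0.726, -0.688, -0.0], [-0.688, 0.726, -0.0], [0.0, 0.0, -1.0]]
ft_force: [-0.1, -0.4, 0.1]
opening: 0.0338
grip_force: 0.0
t: 8.85
tcp_pos: [0.4479, -0.1686, 0.035]
tool_rot: [[-0.726, -0.688, 0.0], [-0.688, 0.726, -0.0], [-0.0, -0.0, -1.0]]
ft_force: [-0.6, 1.1, 2.0]
opening: 0.0107
grip_force: 61.4
```

```bash
python3 -m pendant '{"steps":[[0,0,-1,0,0,0,0],[0,0,-2.5,0,0,0,0],[0,0,-4.5,0,0,0,0],[0,0,-6.5,0,0,0,0],[0,0,-8.5,0,0,0,0],[0,0,-10.5,0,0,0,0],[0,0,-12.5,0,0,0,0],[0,0,-14.5,0,0,0,0],[0,0,-16,0,0,0,0],[0,0,-16,0,0,0,0]]}'
python3 - <<'E'
from h import *
s=optics.camera("scene")[:,:,::-1];cv2.imwrite("pics/s4.png",s);cv2.imwrite("pics/t4.png",optics.camera("top")[:,:,::-1])
o=sensors.observe();P=o["tcp_pos"];R=o["tool_rot"];print(P)
x0,y0=335,195
a=cv2.resize(s[y0:y0+60,x0:x0+60],(600,600),interpolation=cv2.INTER_LANCZOS4)
p=lambda q:tuple(np.round((proj("scene",P+R@np.array(q))[0]-[x0,y0]+.5)*10).astype(int).tolist())
cv2.circle(a,p((0,0,.0205)),4,(255,0,255),1);cv2.circle(a,p((0,0,-.0005)),4,(255,0,255),1)
cv2.imwrite("pics/s4c.png",a)
togo([.465,.276,P[2]],down(.86+np.pi/2))
# box in the current scene view?
print(np.round(proj("scene",[.466,.276,.114])),np.round(proj("scene",[.452,.356,.14])))
E
```

```text
t: 10.1
tcp_pos: [0.4485, -0.1688, 0.1961]
tool_rot: [[-0.726, -0.688, 0.002], [-0.688, 0.726, -0.001], [-0.001, -0.002, -1.0]]
ft_force: [0.0, 0.0, -1.2]
opening: 0.0101
grip_force: 61.2
[ 0.44773824 -0.16855464  0.19459813]
shift cm [-31.82  31.09   0.  ] rotvec [ 0.    -0.    -0.102]
[[215. 201.]] [[188. 188.]]
```

View pics/s4c.png

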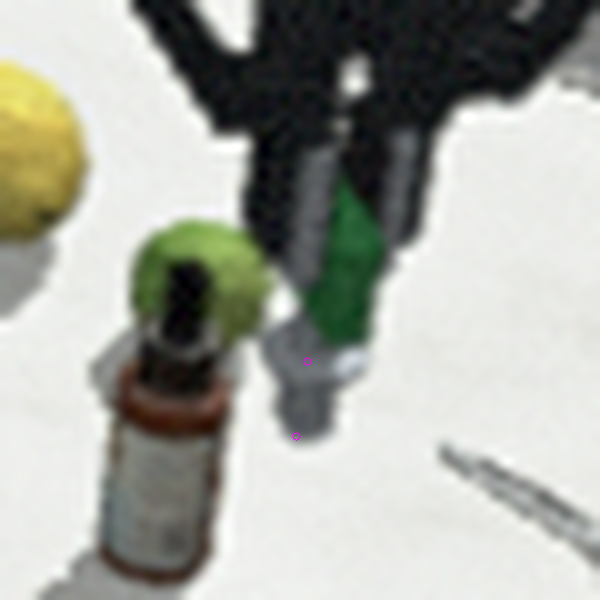

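```bash
python3 -m pendant '{"steps":[[-3.5,3.5,0,0,0,0,0],[-7.3,7.2,0,0,0,0,0],[-11.2,11,0,0,0,-0.02,0],[-15.1,14.8,0,0,0,-0.04,0],[-19,18.6,0,0,0,-0.06,0],[-22.9,22.4,0,0,0,-0.08,0],[-26.6,26,0,0,0,-0.1,0],[-29.8,29.1,0,0,0,-0.12,0],[-31.9,31,0,0,0,-0.12,0],[-31.9,31,0,0,0,-0.12,0]]}'
python3 - <<'E'
from h import *
s=optics.camera("scene")[:,:,::-1];t=optics.camera("top")[:,:,::-1];cv2.imwrite("pics/s5.png",s);cv2.imwrite("pics/t5.png",t)
o=sensors.observe();P=o["tcp_pos"];R=o["tool_rot"];print(P,o["q"])
togo([.466,.2762,.15],down(.88+np.pi/2))
T=[]
for c,im in(("scene",s),("top",t)):
  u,v=proj(c,[.466,.2762,.125])[0].astype(int);x0,y0=u-25,v-38;print(c,x0,y0)
  a=cv2.resize(im[y0:y0+60,x0:x0+50],(400,480),interpolation=cv2.INTER_LANCZOS4)
  for q,col in((P+R@[0,0,.0205],(255,0,255)),(P+R@[0,0,0],(255,0,255)),(np.array([.466,.2762,.114]),(0,0,255))):
    cv2.circle(a,tuple(np.round((proj(c,q)[0]-[x0,y0]+.5)*8).astype(int).tolist()),3,col,1)
  T.append(a)
cv2.imwrite("pics/c5.png",np.hstack(T))
E
```

```text
t: 11.45
tcp_pos: [0.4657, 0.2773, 0.1936]
tool_rot: [[-0.637, -0.771, -0.002], [-0.771, 0.637, -0.001], [0.002, 0.001, -1.0]]
ft_force: [1.0, -0.0, -0.5]
opening: 0.0103
grip_force: 61.2
[0.46594281 0.27550662 0.19412909] [ 5.34097013e-01  3.02414216e-01  5.33636181e-02  1.32316778e+00
 -1.70912516e-04 -3.44554139e-01]
shift cm [-0.06  0.04  4.41] rotvec [ 0.    -0.001 -0.001]
scene 189 159
top 173 196
```

View pics/c5.png

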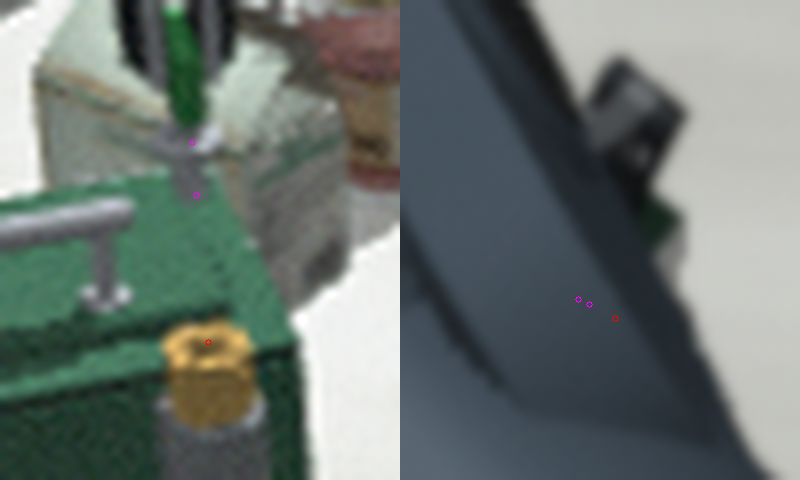

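The scene crop shows the brass core at (210,345), with its socket at the predicted spot, and the key shank at (189,190), in line above it to within about 1.5 mm. Going down carefully.

```bash
python3 -m pendant '{"steps":[[-0.05,0.05,1.5,0,0,0,0],[-0.05,0.05,3,0,0,0,0],[-0.05,0.05,4.3,0,0,0,0],[-0.05,0.05,5.2,0,0,0,0],[-0.05,0.05,5.8,0,0,0,0],[-0.05,0.05,6.1,0,0,0,0],[-0.05,0.05,6.3,0,0,0,0],[-0.05,0.05,6.5,0,0,0,0],[-0.05,0.05,6.7,0,0,0,0],[-0.05,0.05,6.7,0,0,0,0]]}';python3 -c "
from workcell import sensors as s
o=s.observe();print(o['tcp_pos'],o['ft_force'],o['ft_torque'])"
```

```text
t: 12.8
tcp_pos: [0.4662, 0.2765, 0.1278]
tool_rot: [[-0.639, -0.77, -0.0], [-0.77, 0.639, -0.0], [0.0, 0.0, -1.0]]
ft_force: [-0.7, 0.3, -1.5]
opening: 0.0103
grip_force: 61.2
[0.4662249  0.2765096  0.12783241] [-0.70973506  0.29878442 -1.51633535] [ 0.00038007 -0.03939439  0.00986556]
```

```bash
python3 -m pendant '{"steps":[[0,0,0.2,0,0,0,0],[0,0,0.4,0,0,0,0],[0,0,0.6,0,0,0,0],[0,0,0.8,0,0,0,0],[0,0,1,0,0,0,0],[0,0,1.1,0,0,0,0],[0,0,1.2,0,0,0,0],[0,0,1.3,0,0,0,0],[0,0,1.4,0,0,0,0],[0,0,1.45,0,0,0,0]]}';python3 -c "
from workcell import sensors as s
o=s.observe();print(o['tcp_pos'],o['ft_force'],o['ft_torque'])"
```

```text
t: 14.05
tcp_pos: [0.4664, 0.2766, 0.1139]
tool_rot: [[-0.639, -0.77, 0.001], [-0.77, 0.639, 0.0], [-0.001, -0.0, -1.0]]
ft_force: [-3.0, -1.6, 12.1]
opening: 0.0103
grip_force: 62.7
[0.46643924 0.27663993 0.11389491] [-3.04395024 -1.60842994 12.10375301] [-0.42647454  0.6302373   0.01257364]
```

```bash
python3 -m pendant '{"steps":[[0,0,0.1,0,0,0,0],[0,0,0.1,0,0,0,0],[0,0,0.1,0,0,0.15,0],[0,0,0.1,0,0,0.3,0],[0,0,0.1,0,0,0.45,0],[0,0,0.1,0,0,0.6,0],[0,0,0.1,0,0,0.75,0],[0,0,0.1,0,0,0.9,0],[0,0,0.1,0,0,1.05,0],[0,0,0.1,0,0,1.2,0]]}';python3 - <<'E'
from h import *
o=sensors.observe();print(o['tcp_pos'],o['ft_force'],o['ft_torque'],o["q"][5])
s=optics.camera("scene")[:,:,::-1];cv2.imwrite("pics/s6.png",s)
cv2.imwrite("pics/c6.png",cv2.resize(s[150:225,160:260],(800,600),interpolation=cv2.INTER_CUBIC))
E
```

```text
t: 15.3
tcp_pos: [0.4669, 0.2751, 0.1138]
tool_rot: [[-0.947, 0.322, 0.002], [0.322, 0.947, -0.002], [-0.003, -0.001, -1.0]]
ft_force: [-4.8, -14.5, 24.8]
opening: 0.0103
grip_force: 64.7
[0.46686415 0.27514024 0.11379797] [ -4.80911063 -14.45745474  24.80237204] [-3.59590914  1.05838682  0.06219382] 0.8619896399696747
```

View pics/c6.png

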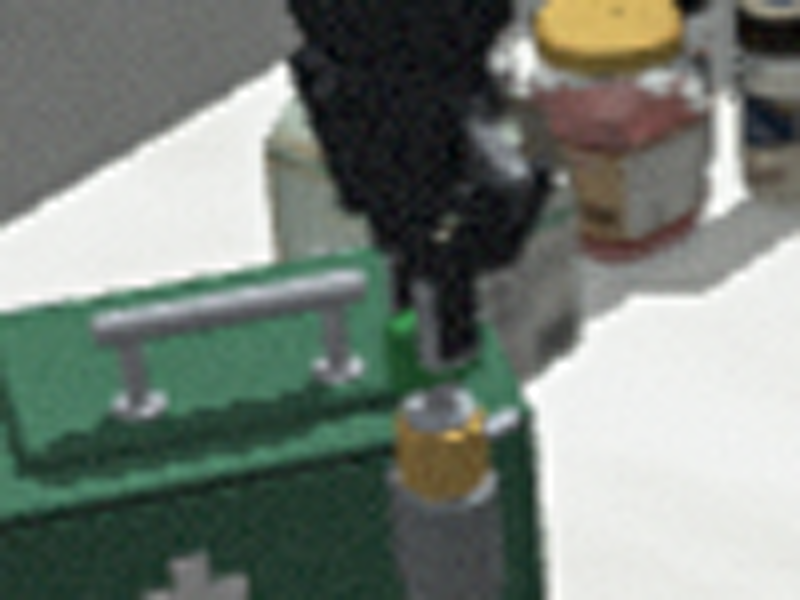

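The crop shows the collar (440,405) sitting on the brass core, with the cam end (505,420) already swung right. The key is home and turning. I'll relieve the side load and finish the turn.

```bash
python3 -m pendant '{"steps":[[0,-0.08,0,0,0,0,0],[0,-0.15,0,0,0,0,0],[0,-0.15,0,0,0,0.08,0],[0,-0.15,0,0,0,0.16,0],[0,-0.15,0,0,0,0.22,0],[0,-0.15,0,0,0,0.26,0],[0,-0.15,0,0,0,0.28,0],[0,-0.15,0,0,0,0.3,0],[0,-0.15,0,0,0,0.3,0],[0,-0.15,0,0,0,0.3,0]]}';python3 - <<'E'
from h import *
o=sensors.observe();R=o["tool_rot"];print(o['tcp_pos'],o['ft_force'],o['ft_torque'],o["q"][5],np.arctan2(R[1,1],R[0,1])-np.pi/2)
E
```

```text
t: 16.6
tcp_pos: [0.466, 0.2745, 0.1138]
tool_rot: [[-0.813, 0.583, 0.001], [0.583, 0.813, -0.001], [-0.002, 0.0, -1.0]]
ft_force: [-6.4, -10.0, 23.1]
opening: 0.0102
grip_force: 64.6
[0.46602082 0.27453633 0.11378946] [-6.38120889 -9.9601234  23.07731656] [-2.1113492   1.54274231  0.3053529 ] 1.1550733386367715 -0.6219100391411654
```

```bash
python3 -m pendant '{"steps":[[0,0,0,0,0,0.04,0],[0,0,0,0,0,0.06,0],[0,0,0,0,0,0.06,0],[0,0,0,0,0,0.06,0],[0,0,0,0,0,0.06,0],[0,0,0,0,0,0.06,0],[0,0,0,0,0,0.06,0],[0,0,0,0,0,0.06,0],[0,0,0,0,0,0.06,0],[0,0,0,0,0,0.06,0]]}';python3 - <<'E'
from h import *
o=sensors.observe();R=o["tool_rot"];print(o['tcp_pos'],o['ft_force'],o['ft_torque'],np.arctan2(R[1,1],R[0,1])-np.pi/2)
s=optics.camera("scene")[:,:,::-1];cv2.imwrite("pics/s7.png",s)
E
```

```text
t: 17.85
tcp_pos: [0.466, 0.2745, 0.1138]
tool_rot: [[-0.776, 0.63, 0.001], [0.63, 0.776, -0.001], [-0.002, 0.0, -1.0]]
ft_force: [-6.4, -8.9, 23.9]
opening: 0.0106
grip_force: 64.9
[0.46596838 0.27446838 0.11380941] [-6.42564001 -8.90959544 23.92906225] [-2.28933531  1.66291327  0.50204236] -0.6817262743486127
```

```bash
python3 -m pendant '{"steps":[[0,0,0,0,0,-0.06,0],[0,0,-0.08,0,0,-0.06,0],[0,0,-0.08,0,0,-0.06,0.3],[0,0,-0.08,0,0,-0.06,0.3],[0,0,-0.08,0,0,-0.06,0.3],[0,0,-0.8,0,0,-0.06,0.3],[0,0,-2.5,0,0,-0.06,0.3],[0,0,-4.5,0,0,-0.06,0.3],[0,0,-7,0,0,-0.06,0.3],[0,0,-9,0,0,-0.06,0.3]]}';python3 - <<'E'
from h import *
o=sensors.observe();print(o['tcp_pos'],o['ft_force'])
s=optics.camera("scene")[:,:,::-1];cv2.imwrite("pics/s8.png",s)
a=s[160:230,165:255];cv2.imwrite("pics/c8.png",cv2.resize(a,(770,600),interpolation=cv2.INTER_CUBIC))
for y in(.926,.926-np.pi): togo([.4524,.3559,.2],down(y))
E
```

```text
t: 19.15
tcp_pos: [0.4659, 0.2753, 0.2039]
tool_rot: [[-0.813, 0.582, 0.001], [0.582, 0.813, 0.001], [-0.0, 0.001, -1.0]]
ft_force: [-0.6, -0.1, 0.0]
opening: 0.0261
grip_force: 0.0
[0.46593817 0.27525417 0.20389925] [-0.59163307 -0.14018645  0.03594723]
shift cm [5.84 5.69 0.64] rotvec [0.004 0.001 0.023]
shift cm [5.84 5.69 0.64] rotvec [-2.000e-03  5.000e-03 -3.119e+00]
```

View pics/c8.png

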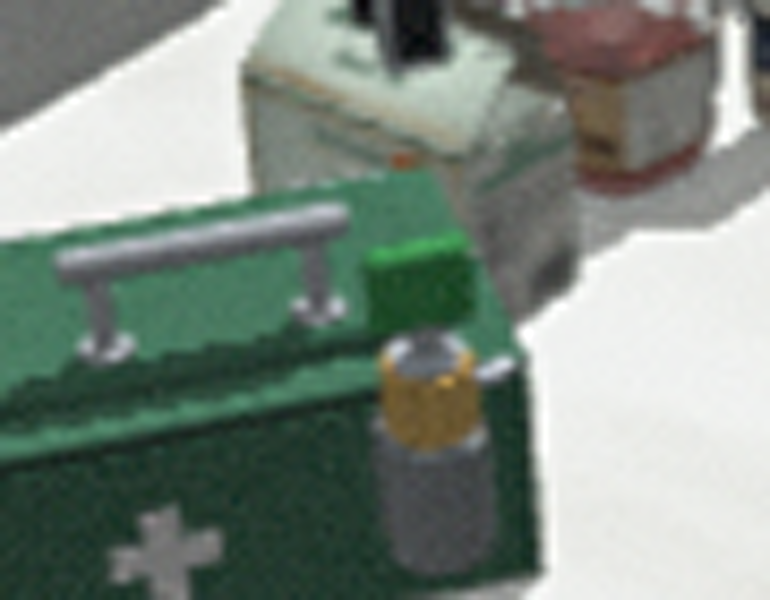

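The key stands home at crop (425,340) with its cam clear to the right at (495,368). The handle bar, from (62,268) to (348,218), lies at the predicted pixel. Moving above the handle.

```bash
python3 -m pendant '{"steps":[[1.5,1.4,0,0,0,0.01,0.5],[3,2.8,0,0,0,0.02,0.5],[4.5,4.2,0,0,0,0.02,0.5],[5.8,5.7,0,0,0,0.02,0.5],[5.8,5.7,0.5,0,0,0.02,0.5],[5.8,5.7,1,0,0,0.02,0.5],[5.8,5.7,2,0,0,0.02,0.5],[5.8,5.7,2.5,0,0,0.02,0.5],[5.8,5.7,2.5,0,0,0.02,0.5],[5.8,5.7,2.5,0,0,0.02,0.5]]}';python3 - <<'E'
from h import *
o=sensors.observe();print(o['tcp_pos'],o['ft_force'],o["q"])
togo([.4524,.3559,.112],down(.926))
a,h,d=105,48,28
for th in(.02,.04,.06,.1,.15,.2,.25,.29):
  c,s=np.cos(th),np.sin(th);print(th,"y %.2f z %.2f cm"%((-a*c+h*s+a-d*s)/10,(-(h*c+a*s-h)+d*(c-1))/10))
E
```

```text
t: 20.45
tcp_pos: [0.452, 0.3552, 0.1776]
tool_rot: [[-0.801, 0.599, 0.0], [0.599, 0.801, 0.0], [-0.0, 0.0, -1.0]]
ft_force: [0.2, 0.6, 0.1]
opening: 0.0429
grip_force: 0.0
[0.45197375 0.35519273 0.17764411] [0.24155464 0.62494879 0.06718551] [6.66057911e-01 3.74688902e-01 1.13495447e-01 1.30927823e+00
 1.30849750e-05 1.30800980e+00]
shift cm [0.01 0.08 6.56] rotvec [0.    0.    0.003]
0.02 y 0.04 z -0.21 cm
0.04 y 0.09 z -0.42 cm
0.06 y 0.14 z -0.63 cm
0.1 y 0.25 z -1.04 cm
0.15 y 0.42 z -1.55 cm
0.2 y 0.61 z -2.05 cm
0.25 y 0.82 z -2.54 cm
0.29 y 1.01 z -2.92 cm
```

```bash
python3 -m pendant '{"steps":[[0,0.05,1.2,0,0,0,0.5],[0,0.05,2.4,0,0,0,0.5],[0,0.05,3.6,0,0,0,0.5],[0,0.05,4.8,0,0,0,0.5],[0,0.05,5.6,0,0,0,0.5],[0,0.05,6,0,0,0,0.5],[0,0.05,6.3,0,0,0,0.5],[0,0.05,6.5,0,0,0,0.5],[0,0.05,6.5,0,0,0,0.5],[0,0.05,6.5,0,0,0,0.5]]}'
python3 - <<'E'
from h import *
o=sensors.observe();print(o['tcp_pos'],o['ft_force'],o["ft_torque"])
E
```

```text
t: 21.7
tcp_pos: [0.4522, 0.3557, 0.1126]
tool_rot: [[-0.801, 0.599, 0.0], [0.599, 0.801, 0.0], [-0.0, 0.0, -1.0]]
ft_force: [0.6, 0.2, -0.4]
opening: 0.0427
grip_force: 0.0
[0.45224773 0.3557079  0.11260096] [ 0.64662243  0.22145736 -0.4461192 ] [ 0.04604456 -0.03440858  0.04276825]
```

No contact on the way down. Closing on the bar.

```bash
python3 -m pendant '{"steps":[[0,0,0,0,0,0,0],[0,0,0,0,0,0,0],[0,0,0,0,0,0,0],[0,0,0,0,0,0,0],[0,0,0,0,0,0,0],[0,0,0,0,0,0,0],[0,0,0,0,0,0,0],[0,0,0,0,0,0,0],[0,0,0,0,0,0,0],[0,0,0,0,0,0,0]]}'
python3 - <<'E'
from h import *
o=sensors.observe();print(o['tcp_pos'],o['ft_force'],o["ft_torque"])
E
```

```text
t: 22.95
tcp_pos: [0.4515, 0.3547, 0.1126]
tool_rot: [[-0.801, 0.599, -0.001], [0.599, 0.801, -0.001], [-0.0, -0.002, -1.0]]
ft_force: [-6.4, -7.5, 9.3]
opening: 0.0095
grip_force: 58.8
[0.45152101 0.35474414 0.11262012] [-6.37173781 -7.45100864  9.32032339] [-1.59896413  1.28574315 -0.145477  ]
```

The opening reads 9.5 mm with 9 N upward, so the grip looks a little high on the bar. I'll regrip 4 mm lower and re-centre by 1 mm.

```bash
python3 -m pendant '{"steps":[[0,0,0,0,0,0,0.4],[0,0,0,0,0,0,0.4],[0,-0.1,0.2,0,0,0,0.4],[0,-0.1,0.4,0,0,0,0.4],[0,-0.1,0.4,0,0,0,0.4],[0,-0.1,0.4,0,0,0,0],[0,-0.1,0.4,0,0,0,0],[0,-0.1,0.4,0,0,0,0],[0,-0.1,0.4,0,0,0,0],[0,-0.1,0.4,0,0,0,0]]}'
python3 - <<'E'
from h import *
o=sensors.observe();print(o['tcp_pos'],o['ft_force'],o["ft_torque"])
a,h,d=105,48,32
for th in(.02,.04,.06,.1,.15,.2,.25,.29):
  c,s=np.cos(th),np.sin(th);print(th,"y %.2f z %.2f cm"%((-a*c+h*s+a-d*s)/10,(-(h*c+a*s-h)+d*(c-1))/10))
E
```

```text
t: 24.2
tcp_pos: [0.4515, 0.3547, 0.1086]
tool_rot: [[-0.801, 0.599, 0.0], [0.599, 0.801, -0.0], [-0.0, -0.0, -1.0]]
ft_force: [-3.0, -2.8, 5.9]
opening: 0.0091
grip_force: 58.8
[0.45151366 0.35469547 0.10859987] [-3.04582203 -2.7682814   5.94664657] [-0.59758081  0.53628444 -0.16375031]
0.02 y 0.03 z -0.21 cm
0.04 y 0.07 z -0.42 cm
0.06 y 0.11 z -0.63 cm
0.1 y 0.21 z -1.04 cm
0.15 y 0.36 z -1.55 cm
0.2 y 0.53 z -2.05 cm
0.25 y 0.72 z -2.55 cm
0.29 y 0.90 z -2.94 cm
```

```bash
python3 -m pendant '{"steps":[[0,0.02,-0.1,0.01,0,0,0],[0,0.03,-0.2,0.02,0,0,0],[0,0.05,-0.3,0.03,0,0,0],[0,0.07,-0.4,0.04,0,0,0],[0,0.09,-0.5,0.05,0,0,0],[0,0.11,-0.63,0.06,0,0,0],[0,0.14,-0.75,0.07,0,0,0],[0,0.17,-0.85,0.08,0,0,0],[0,0.19,-0.95,0.09,0,0,0],[0,0.21,-1.04,0.1,0,0,0]]}'
python3 - <<'E'
from h import *
o=sensors.observe();print(o['tcp_pos'],o['ft_force'],o["ft_torque"])
E
```

```text
t: 25.45
tcp_pos: [0.4531, 0.3567, 0.1197]
tool_rot: [[-0.801, 0.596, -0.059], [0.599, 0.797, -0.08], [-0.0, -0.099, -0.995]]
ft_force: [-2.1, -5.4, 0.9]
opening: 0.0091
grip_force: 60.2
[0.4531122  0.35673619 0.11973832] [-2.14644679 -5.3835466   0.90242749] [-0.95556768  0.49980366 -0.0906431 ]
```

```bash
python3 -m pendant '{"steps":[[0,0.04,-0.21,0.02,0,0,0],[0,0.08,-0.42,0.04,0,0,0],[0,0.12,-0.62,0.06,0,0,0],[0,0.17,-0.83,0.08,0,0,0],[0,0.22,-1.04,0.1,0,0,0],[0,0.28,-1.28,0.123,0,0,0],[0,0.35,-1.52,0.146,0,0,0],[0,0.41,-1.7,0.164,0,0,0],[0,0.47,-1.87,0.18,0,0,0],[0,0.47,-1.87,0.18,0,0,0]]}'
python3 - <<'E'
from h import *
o=sensors.observe();print(o['tcp_pos'],o['ft_force'],o["ft_torque"])
s=optics.camera("scene")[:,:,::-1];cv2.imwrite("pics/s9.png",s)
old=cv2.imread("pics/s8.png")
# lid's front rim lower edge: compare with model: columns between cross and lock
bx=[.4735,.3839,.926]
for th in(0,.1,.2,.28,.35):
    c,sn=np.cos(th),np.sin(th)
    q=[[.07+(-.140*c+.004*sn),y,.092+.004*c+.140*sn] for y in(-.09,.03)]
    print(th,np.round(proj("scene",place(np.array(q),bx))).tolist())
for y in(.03,-.03):
    pts=place(np.array([[-.07,y,z] for z in np.arange(.02,.17,.006)]),bx)
    for nm,im in(("old",old),("new",s)): print(nm,y,[im[int(round(v)),int(round(u))].tolist()[1] for u,v in proj("scene",pts)])
E
```

```text
t: 26.7
tcp_pos: [0.4571, 0.3618, 0.1374]
tool_rot: [[-0.801, 0.575, -0.165], [0.599, 0.77, -0.222], [-0.001, -0.277, -0.961]]
ft_force: [-2.2, -6.4, 3.1]
opening: 0.0094
grip_force: 60.2
[0.45714364 0.36178658 0.13744701] [-2.20372332 -6.44416697  3.14501281] [-1.25672671  0.29603738 -0.0236932 ]
0 [[224.0, 201.0], [182.0, 209.0]]
0.1 [[223.0, 196.0], [182.0, 205.0]]
0.2 [[223.0, 192.0], [181.0, 200.0]]
0.28 [[222.0, 188.0], [180.0, 196.0]]
0.35 [[222.0, 185.0], [180.0, 193.0]]
old 0.03 [59, 125, 121, 114, 113, 121, 112, 101, 52, 52, 60, 69, 75, 124, 87, 49, 65, 121, 126, 121, 122, 123, 101, 99, 180, 121]
new 0.03 [56, 127, 121, 114, 116, 119, 113, 99, 59, 58, 52, 66, 33, 83, 55, 52, 61, 53, 61, 58, 125, 55, 74, 69, 112, 122]
old -0.03 [59, 55, 60, 59, 57, 58, 50, 51, 55, 53, 56, 69, 69, 121, 120, 53, 82, 132, 89, 84, 90, 93, 82, 119, 183, 118]
new -0.03 [60, 54, 56, 50, 60, 59, 58, 61, 55, 55, 57, 69, 24, 93, 85, 85, 84, 63, 43, 55, 123, 65, 97, 152, 113, 115]
```

The lid's lit front edge has moved from about 98 mm to about 140 mm, which is about 4 cm open, and the bar is still gripped. I'll settle the arm and check the key and bystanders numerically.

```bash
python3 -m pendant '{"steps":[[0,0,0,0,0,0,0],[0,0,0,0,0,0,0],[0,0,0,0,0,0,0],[0,0,0,0,0,0,0],[0,0,0,0,0,0,0],[0,0,0,0,0,0,0],[0,0,0,0,0,0,0],[0,0,0,0,0,0,0],[0,0,0,0,0,0,0],[0,0,0,0,0,0,0]]}'
python3 - <<'E'
from h import *
s=optics.camera("scene")[:,:,::-1];old=cv2.imread("pics/s8.png");s0=cv2.imread("pics/s4.png")
d=cv2.absdiff(s,old).max(2)
for n,(x0,y0,x1,y1) in dict(key=(206,188,222,206),core=(208,200,224,214),mug=(268,196,308,234),dropper=(344,222,360,254)).items():
    print(n,"mean/95pc diff",d[y0:y1,x0:x1].mean().round(1),np.percentile(d[y0:y1,x0:x1],95))
def bright(im):
    a=im[184:202,204:226].astype(int);m=(a[...,1]-a[...,2]>60);ys,xs=np.nonzero(m);return len(xs),xs.mean()+204,ys.mean()+184
print("key head green",bright(old),bright(s))
for c in("scene",):
  for n in("key","mug","dropper","tea_box"): print(n,[(np.round(k["location"]).tolist(),round(k["score"],2)) for k in models.look_for(c,n)][:3])
E
```

```text
t: 28.0
tcp_pos: [0.4572, 0.3619, 0.1375]
tool_rot: [[-0.801, 0.576, -0.165], [0.599, 0.77, -0.221], [-0.001, -0.276, -0.961]]
ft_force: [-1.1, -5.5, 1.0]
opening: 0.0089
grip_force: 60.1
key mean/95pc diff 17.4 64.29999999999995
core mean/95pc diff 7.9 33.0
mug mean/95pc diff 4.0 9.0
dropper mean/95pc diff 4.1 10.0
key head green (28, np.float64(213.42857142857142), np.float64(188.57142857142858)) (27, np.float64(213.66666666666666), np.float64(188.59259259259258))
key [([403.0, 276.0], 0.55), ([213.0, 194.0], 0.44), ([217.0, 205.0], 0.18)]
mug [([284.0, 216.0], 0.82)]
dropper [([352.0, 239.0], 0.52), ([182.0, 190.0], 0.48)]
tea_box [([220.0, 173.0], 0.9)]
```

The key's bright green patch is unchanged, the mug and dropper are where they were, and the lid is held still. Handing in.

```bash
python3 -c "
from workcell import env; print(env.finish_job())"
```

```text
the job is handed in; nothing more can be done
None
```

The job is handed in with the key home and turned to the stop in the lock and the gripper holding the lid still about 4 cm open; the mug and dropper look unmoved, I made no before/after check on the tea box, no verdict came back, and I viewed 11 pictures instead of the allowed 10.

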